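# Swap the two blocks of a dry block heater

## Task

Swap the two aluminium blocks of the dry block heater, so that each ends in the bay the other came from, pressed fully home with its top face flush with the deck. The cork mat is free if you need somewhere to stand a block meanwhile. Set the blocks down gently, without dropping them, and leave the other things on the bench where they are.

Things in the scene. Friction and masses are not known exactly. Their poses are not given: they have to be found in the camera images.
- heater: The dry block heater, a white box with a grey top deck, fixed to the bench. Deck 160 (x) x 260 (y) mm, 80 mm above the bench; a lower control panel, 50 mm deep and up to 72 mm high, runs along its -x side. Origin: underside, midway between the two bays; x points away from the panel, y to the left along the row of bays, z up.
- bay_left (a point): Left bay (heater y = +48 mm): recess 99 (x) x 71 (y) mm, upper edge bevelled. Point: centre of its floor when pressed down, 42 mm below the deck, 38 mm above the bench; axes as the heater. The floor is a sprung copper plate, 5 mm higher when empty: a block stops up to 5 mm proud until pushed down with about 5 N (15 N is ample), then stays down.
- bay_right (a point): Right bay (at y = -48 mm in the heater frame), the same as the left one in every way.
- cork_mat: Bare cork mat, 130 x 130 mm, 6 mm thick, lying on the bench, fixed. Origin: centre of its underside. A free place to stand a block.
- block_large_bores: Aluminium block, 92 (x) x 64 (y) x 42 (z) mm, six large bores (17 mm) in its top, about 0.5 kg, in one of the bays at the start. On the middle of its top stands a flat steel lifting tab, 40 mm long (x), 10 mm thick (y), its top 80 mm above the origin: pinch it across its thickness. Origin: centre of the underside, z up. Fits also when turned by half a turn.
- block_small_bores: Aluminium block, 92 (x) x 64 (y) x 42 (z) mm, 24 small bores (8 mm) in its top, about 0.5 kg, in one of the bays at the start. On the middle of its top stands a flat steel lifting tab, 40 mm long (x), 10 mm thick (y), its top 80 mm above the origin: pinch it across its thickness. Origin: centre of the underside, z up. Fits also when turned by half a turn.
- tube_rack: Bystander: yellow tube rack with capped tubes, 70 x 190 mm, 106 mm high with its tubes. Origin: centre of its underside; x across, y along its length.
- petri_dishes: Bystander: stack of two clear Petri dishes, 94 mm across, 32 mm high. Origin: centre of its underside.
- reagent_bottle: Bystander: amber reagent bottle with screw cap, 66 mm across, 170 mm high. Origin: centre of its underside.
- beaker: Bystander: glass beaker, 72 mm across, 95 mm high. Origin: centre of its underside.
- timer: Bystander: flat white bench timer, 62 x 75 mm, 22 mm high. Origin: centre of its underside.
- sample_jar: Bystander: small white jar, 36 mm across, 50 mm high, standing close beside the heater on its right. Origin: centre of its underside.
- pipette: Bystander: white and grey pipette lying flat, about 290 mm long, 28 mm wide, 27 mm high. Origin: centre of its underside; x along its length, tip at +x.
There are look-alikes about, which are no part of the job. What is shaped like the block_large_bores but blue or yellow is not meant.

How it is judged (in metres and radians):
At the end, for the whole second after the job is handed in: Each block is at rest in the bay that the other one stood in at the start (more than 70 mm from its own start), its centre within 7 mm of the bay centre, upright within 0.04 rad and no more than 2 mm above its fully pressed position (distance of each of block_large_bores, block_small_bores from where it was at the start of the episode above 0.07 m and ((horizontal distance between block_large_bores and bay_left below 0.007 m and z of block_large_bores in the frame of bay_left between -0.003 and 0.002 m) or (horizontal distance between block_large_bores and bay_right below 0.007 m and z of block_large_bores in the frame of bay_right between -0.003 and 0.002 m)) and angle between each of block_large_bores, block_small_bores's own z axis and vertical below 0.04 rad and linear speed of each of block_large_bores, block_small_bores below 0.02 m/s and ((horizontal distance between block_small_bores and bay_left below 0.007 m and z of block_small_bores in the frame of bay_left between -0.003 and 0.002 m) or (horizontal distance between block_small_bores and bay_right below 0.007 m and z of block_small_bores in the frame of bay_right between -0.003 and 0.002 m))); the robot touches nothing.
It fails at once if the block large bores block is dropped (faster than 0.6 m/s with no finger on it, a fall of about 18 mm) (contact force between the fingers and block_large_bores below 0.3 N and linear speed of block_large_bores above 0.6 m/s).
It fails at once if the block small bores block is dropped (faster than 0.6 m/s with no finger on it, a fall of about 18 mm) (contact force between the fingers and block_small_bores below 0.3 N and linear speed of block_small_bores above 0.6 m/s).
It fails at once if a bystander is moved by more than 20 mm or tipped over (distance of any of tube_rack, petri_dishes, reagent_bottle, beaker, timer, sample_jar, pipette from where it was at the start of the episode above 0.02 m or angle between any of tube_rack, petri_dishes, reagent_bottle, beaker, timer, sample_jar, pipette's own z axis and vertical above 0.5 rad).
It also fails if it takes over 72 s, if anything falls off the work surface, if the arm or the gripper's body presses on something with over 40 N, if the wrist force passes 120 N, or if a joint passes its speed limit or range.

## Robot

A 6-joint arm with a two-finger parallel gripper is mounted at the origin on the work surface. World frame = base frame: x ahead of the robot, y to its left, z up, the work surface at z = 0. Lengths are in m, angles in degrees, forces in N, time in s.
With the tool pointing down it reaches from about 0.35 to 0.875 m from the base axis. Payload 4.2 kg.
Tool frame: the origin (TCP) lies midway between the tips of the shut fingers; the grasp point (between the pads) lies 19 mm behind it; z points along the fingers, y is the line along which they close (so a half turn about z gives the same grasp; the last joint's range is limited). The gripper opens to 87 mm and grips with 3 to 60 N. Pads are 19 mm wide; open, the fingers measure 117 mm over their backs; the gripper's body (75 mm by 190 mm) begins 51 mm behind the grasp point.
Start: joints at [14.817, 22.042, 0.453, 0, -68.411, -14.817], TCP at [0.625, 0, 0.223] pointing down, gripper open.
Joint ranges: [-179.83, 179.83], [-69.29, 118.12], [-61.27, 80.66], [-181.25, 117.63], [-171.15, -9.14], [-177.46, 177.46]. Speed limits (degrees/s): [159.86, 159.86, 180, 180, 180, 180].

## Interface

Orientations are given as a 3x3 rotation matrix whose columns are the frame's x, y, z axes.
In Python, from station import * gives the robot as it stands.
- The arm moves only by the tool move_arm, never from a script. Its argument "targets" is text: rows parted by semicolons, each of 4 numbers parted by spaces: the shift along the world's x, y, z in units of 25 mm (1.0 is 25 mm), then the turn about the world's z in units of 5 degrees (1.0 is 5 degrees). In form: tx ty tz spin; .... A call has 1 to 10 rows; each row shifts and turns the commanded pose from where the row before left it; what a row does not reach is not made up. A row lasts 1/12 s, in which the tool goes at most 41.7 mm and 7.16 degrees, less where a joint would pass 70% of its speed; a pose out of reach is approached as far as the arm can. A call is refused whole if a number of a shift passes 1 or a number of a turn 1, either way. A call with a gripper value outside its range is refused whole. "gripper" is the finger opening in mm, from 0 to 87, set as the call begins (left out, the last holds). The fingers move at their own pace and stop on an object; the grip force is fixed at half the most. Time passes only in rows, so rows that do not move let the fingers close. It gives the time, the measured TCP pose, the force, the opening and the grip force at its end, in the units of the state.
- sense(): the state, without advancing time (a new reading comes with each control period).
- capture(name): name is "scene" or "side" or "wrist"; returns a dict with "image" (384x512x3 uint8, blue, green, red), "fx", "fy", "cx", "cy" (pixels), "world_from_camera" (4x4, takes a point from camera to world coordinates); the wrist camera has in their place "hand_eye" (4x4, takes a point from camera to tool coordinates, whose origin is the TCP and whose axes are the flange's). Camera axes: x right, y up, looking along -z (the intrinsics and any distortion apply to the point x, -y, -z); pixel columns grow to the right and rows downward; lengths in m; the calibration is good to about 2 mm. A picture is of the moment at which its call begins: read the wrist's pose just before it. There is no depth.
- finish_job(): hands the job in; it is judged then, once.
The state is a dict: "time_s": time; "joints": joint angles; "joint_velocities": joint speeds; "effort": joint torques, N m; "tcp_pos": TCP position; "ee_rot": TCP orientation; "wrist_force": force on the tool from outside, world axes, zero at the start; "moment": the same for the moment, N m; "gripper_width": opening from 0.0 (shut) to 1.0 (fully open); "gripper_force": force on a finger pad.
Only numpy, scipy, OpenCV 4.12 (cv2) and the standard library are available. Lean on these libraries where they do the work, as an engineer would, in place of code of your own. Each camera call takes 0.05 s, during which the arm holds its last target. There are 200 camera calls.

## Working session

There is one attempt and no reset: what is moved stays moved. The work goes in short steps, Python scripts to look and compute and a tool call to move; the robot and the scene stay as the last step left them, time stands still between calls to the robot, and variables do not carry over. Pictures are saved under pics/ and viewed, at most 10 in all, crops included, and the job is handed in when it is done.

Besides the shell and the picture viewer there is one more tool, called as name(argument=value, ...) on one line, values as JSON. move_arm: Moves the arm, as the interface text tells. Its arguments: {"type":"object","properties":{"targets":{"type":"string"},"gripper":{"type":"number"}},"required":["targets"]}

```bash
ls; mkdir -p pics
cat > h.py <<'E'
from station import *
import numpy as np, cv2, pickle
def snap(n,f):
    s=sense(); c=capture(n); cv2.imwrite(f'pics/{f}.png',c['image'])
    T=np.array(c['world_from_camera']) if 'world_from_camera' in c else None
    if T is None:
        W=np.eye(4);W[:3,:3]=s['ee_rot'];W[:3,3]=s['tcp_pos'];T=W@np.array(c['hand_eye'])
    c['T']=T; pickle.dump({k:c[k] for k in c},open(f'pics/{f}.pkl','wb')); return c
def load(f): return pickle.load(open(f'pics/{f}.pkl','rb'))
def ray(c,u,v,z):
    d=c['T'][:3,:3]@np.array([(u-c['cx'])/c['fx'],-(v-c['cy'])/c['fy'],-1]); o=c['T'][:3,3]
    return o+d*(z-o[2])/d[2]
def proj(c,p):
    q=np.linalg.inv(c['T'])@np.r_[p,1]; return c['cx']-c['fx']*q[0]/q[2], c['cy']+c['fy']*q[1]/q[2]
E
python3 - <<'E'
from h import *
c=snap('scene','s0');snap('side','d0');w=snap('wrist','w0')
print([k for k in w]);print(c['T'],sense())
a=cv2.imread('pics/s0.png')
cv2.imwrite('pics/s0b.png',cv2.resize(a,(800,600),interpolation=cv2.INTER_CUBIC))
E
```

```text
pics
['image', 'fx', 'fy', 'cx', 'cy', 'hand_eye', 'T']
[[-0.64888141 -0.58045987  0.49195453  1.14995435]
 [ 0.76088531 -0.4971693   0.41698469  0.50953875]
 [ 0.0025418   0.64489459  0.7642673   0.98657822]
 [ 0.          0.          0.          1.        ]] {'time_s': 0.15, 'joints': array([ 1.48184518e+01,  2.20807220e+01,  3.97891996e-01, -1.89778225e-02,
       -6.84140471e+01, -1.48183203e+01]), 'joint_velocities': array([ 0.01301166, -0.11066455,  0.21428228,  0.12536545,  0.06916461,
        0.05463861]), 'effort': array([ 3.86667998e-04, -3.91052306e+01,  1.87588084e+01,  4.22235444e+00,
        1.23758311e-02, -1.38926293e-04]), 'tcp_pos': array([6.24535182e-01, 2.45232225e-05, 2.21715040e-01]), 'ee_rot': array([[-1.19707010e-04, -9.99998525e-01, -1.71334162e-03],
       [-9.99999984e-01,  1.19937943e-04, -1.34683162e-04],
       [ 1.34888458e-04,  1.71332547e-03, -9.99998523e-01]]), 'wrist_force': array([ 0.5770406 , -0.23266558, -0.80218667]), 'moment': array([ 0.03187963,  0.02695182, -0.0724977 ]), 'gripper_force': 0.0, 'gripper_width': 1.0025124713227331}
```

View pics/s0b.png

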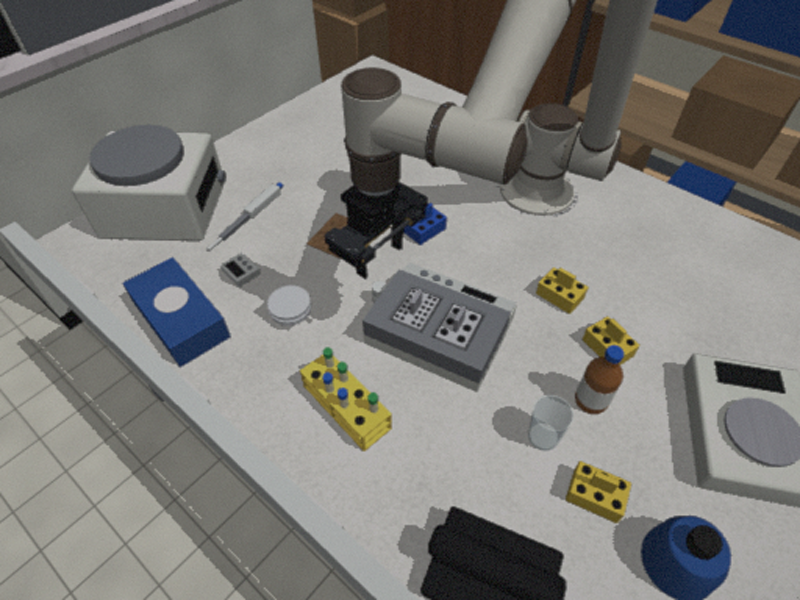

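View pics/w0.png

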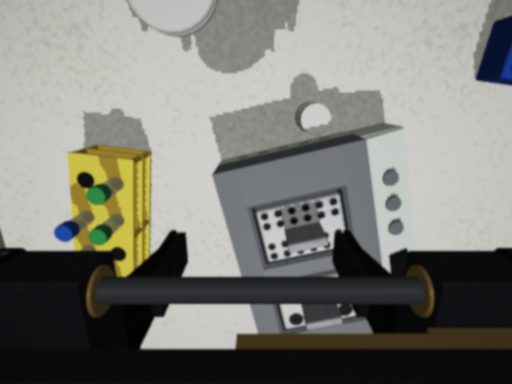

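The scene view (800x600 scaling) shows the small-bore block at (415,307), on the heater's right beside the jar, and the large-bore block at (460,323) in the left bay.

Look-alikes:
- blue at (425,222)
- yellow at (563,288), (610,338) and (600,488)

The two silver ones in the heater match the description. The cork mat, at (325,232), is partly hidden by the gripper.

Run:
```python
from h import *
a=cv2.imread('pics/s0.png'); h=cv2.cvtColor(a,cv2.COLOR_BGR2HSV)
for u,v in [(250,200),(300,225),(260,195),(240,210),(250,188),(325,200),(208,150),(205,152)]: print((u,v),a[v,u],h[v,u])
c=a[130:260,190:340]; 
cv2.imwrite('pics/crop.png',cv2.resize(c,(750,600),interpolation=cv2.INTER_NEAREST))
```

```text
(250, 200) [100  93  92] [116  20 100]
(300, 225) [108 105 102] [105  14 108]
(260, 195) [114 113 110] [ 98   9 114]
(240, 210) [56 55 52] [98 18 56]
(250, 188) [111 107 105] [110  14 111]
(325, 200) [106  98  97] [117  22 106]
(208, 150) [45 42 44] [140  17  45]
(205, 152) [50 69 90] [ 14 113  90]
```

View pics/crop.png

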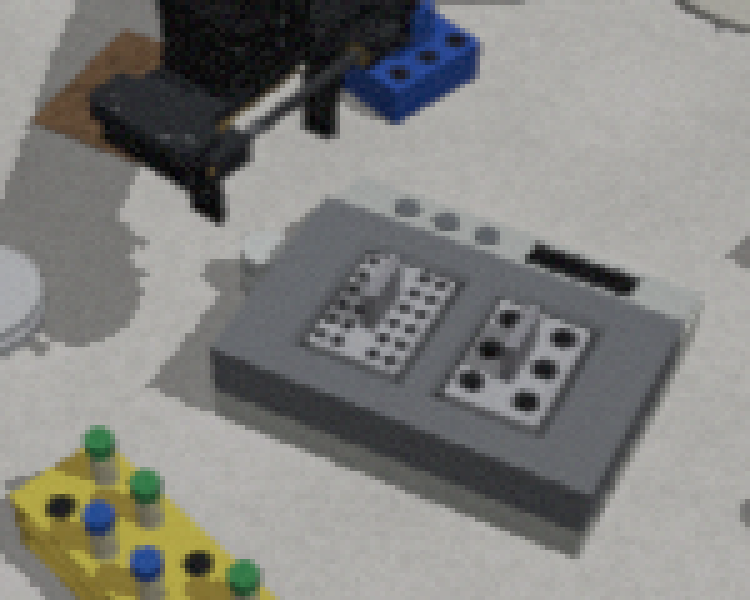

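The crop confirms two silver blocks with tabs. Next, rectify the top plane and fit rectangles.

Run:
```python
from h import *
def rect(c,pts,z):
    P=np.array([ray(c,u,v,z)[:2] for u,v in pts])*1000
    r=cv2.minAreaRect(P.astype(np.float32)); return r,cv2.boxPoints(r).round(1).tolist()
def crop(p): return [(190+x/5-.4,130+y*130/600-.4) for x,y in p]
c=load('s0')
deck=crop([(325,200),(685,322),(585,498),(212,350)])
print('deck',rect(c,deck,.08)[0],[ray(c,*p,.08).round(4)[:2].tolist() for p in deck])
for n,p in [('small',[(370,250),(465,282),(400,382),(305,345)]),('large',[(510,297),(600,330),(545,427),(445,390)])]:
    print(n,rect(c,crop(p),.08)[0])
a=c['image']; 
m=cv2.inRange(a,(85,80,80),(130,128,126)); m[:,:225]*=1
m=cv2.morphologyEx(m,cv2.MORPH_OPEN,np.ones((3,3)))
n,l,s,cc=cv2.connectedComponentsWithStats(m); i=l[232,290]; print(s[i])
k=cv2.findContours((l==i).astype(np.uint8),cv2.RETR_EXTERNAL,cv2.CHAIN_APPROX_NONE)[0][0][:,0]
print('deckmask',rect(c,k,.08))
# cork
h=cv2.cvtColor(a,cv2.COLOR_BGR2HSV); m=cv2.inRange(h,(5,80,50),(18,255,180)); m[:100]=0;m[200:]=0;m[:,260:]=0
k=cv2.findContours(m,cv2.RETR_EXTERNAL,cv2.CHAIN_APPROX_NONE)[0]; k=max(k,key=cv2.contourArea)[:,0]
print('cork',k.min(0),k.max(0)); 
for j in [k[:,0].argmin(),k[:,1].argmin(),k[:,1].argmax(),k[:,0].argmax()]: print(k[j],ray(c,*k[j],.006))
```

```text
deck ((566.4922485351562, 102.51359558105469), (162.71563720703125, 258.2066345214844), 12.722145080566406) [[0.5218, -0.0399], [0.4587, 0.2105], [0.6176, 0.2455], [0.6737, -0.003]]
small ((577.8396606445312, 59.45246124267578), (98.36515045166016, 68.63727569580078), 13.720491409301758)
large ((551.6348876953125, 151.40042114257812), (92.43898010253906, 66.96139526367188), 13.755576133728027)
[     0      0    512    384 148271]
deckmask (((1125.398193359375, 234.8843231201172), (1.4042279720306396, 23.094017028808594), 1.99110746383667), [[1124.300048828125, 246.39999389648438], [1125.0999755859375, 223.3000030517578], [1126.5, 223.39999389648438], [1125.699951171875, 246.39999389648438]])
cork [197 137] [222 163]
[197 155] [ 0.54392973 -0.3145826   0.006     ]
[214 137] [ 0.42816484 -0.33801917  0.006     ]
[214 163] [ 0.53175082 -0.23448981  0.006     ]
[222 140] [ 0.41999274 -0.3010413   0.006     ]
```

Run:
```python
from h import *
c=load('s0');w=load('w0'); print(np.round(w['hand_eye'],3)); print(w['T'][:3,3],w['fx'],w['cx'],w['cy'])
q=.64
for n,u,v,z in [('bottlecap',613,356,.17),('beaker',543,440,0),('jar',382,287,.05),('petri',290,302,.03),('blue',425,232,0),('rackgreen',328,355,.1)]: print(n,ray(c,u*q,v*q,z))
for n,u,v,z in [('jar',314,117,.05),('deckC',216,170,.08),('deckC2',365,138,.08),('s',257,209,.08),('s',345,191,.08),('s',355,243,.08),('s',267,264,.08),('blueC',478,80,0)]: print(n,ray(w,u,v,z))
```

```text
[[-0.001  0.953  0.303  0.084]
 [ 1.     0.001  0.     0.   ]
 [-0.     0.303 -0.953 -0.162]
 [ 0.     0.     0.     1.   ]]
[ 0.62462645 -0.08435678  0.3840426 ] 302.22853192579487 259.72241957962626 194.9122194963349
bottlecap [0.49411646 0.43051844 0.17      ]
beaker [0.61671133 0.4023352  0.        ]
jar [ 0.56149806 -0.05173116  0.05      ]
petri [ 0.71251433 -0.18779566  0.03      ]
blue [ 0.32267891 -0.1219426   0.        ]
rackgreen [0.78540262 0.01419033 0.1       ]
jar [ 0.5657347  -0.06569146  0.05      ]
deckC [ 0.66903532 -0.01465697  0.08      ]
deckC2 [ 0.51909439 -0.0469894   0.08      ]
s [0.62704982 0.02815187 0.08      ]
s [0.53439529 0.00818527 0.08      ]
s [0.51817198 0.06868518 0.08      ]
s [0.61594028 0.09486796 0.08      ]
blueC [ 0.36374105 -0.10535505  0.        ]
```

move_arm(targets="0.1 0.4 0.2 -1;0.1 0.4 0.2 -1;0.1 0.4 0.2 -1;0.1 0.4 0.2 -1;0.1 0.4 0.2 -1;0.1 0.4 0.2 -1;0.1 0.4 0.2 -1;0.1 0.4 0.2 -1;0.1 0.4 0.2 -1;0.1 0.4 0.2 -1", gripper=60)

```text
time_s: 0.98
tcp_pos: [0.6499, 0.1005, 0.2722]
ee_rot: [[-0.769, -0.639, -0.001], [-0.639, 0.769, -0.0], [0.001, 0.001, -1.0]]
wrist_force: [-0.3, 0.0, 0.1]
gripper_width: 0.693
gripper_force: 0.0
```

move_arm(targets="0 0 0 -1;0 0 0 -1;0 0 0 -1;0 0 0 -1;0 0 0 -1;0 0 0 -0.26;0 0 0 0;0 0 0 0;0 0 0 0")

```text
time_s: 1.73
tcp_pos: [0.6499, 0.1, 0.2724]
ee_rot: [[-0.971, -0.238, -0.0], [-0.238, 0.971, -0.0], [0.0, -0.0, -1.0]]
wrist_force: [0.6, -0.5, 0.1]
gripper_width: 0.692
gripper_force: 0.0
```

Run:
```python
from h import *
w=snap('wrist','w1'); snap('scene','s1'); s=sense(); print(s['tcp_pos'],s['ee_rot'].round(3),s['joints'].round(1),s['time_s'])
a=cv2.imread('pics/w1.png'); cv2.imwrite('pics/w1b.png',cv2.resize(a,(800,600),interpolation=cv2.INTER_CUBIC))
```

```text
[0.64996069 0.1000295  0.27251598] [[-0.971 -0.238 -0.   ]
 [-0.238  0.971  0.   ]
 [ 0.     0.    -1.   ]] [ 22.8  23.8  10.3  -0.  -76.5 -99.1] 1.8333
```

View pics/w1b.png

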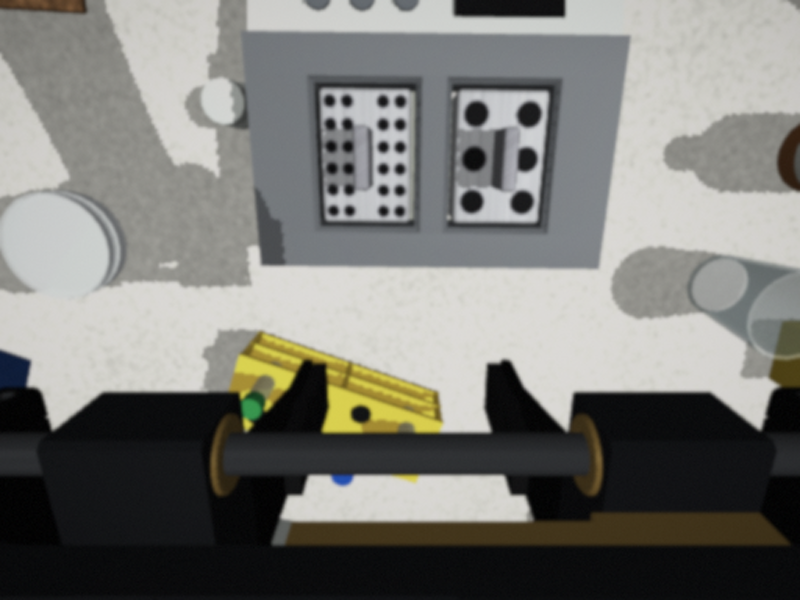

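The wrist view shows the whole deck, from (244,32) to (598,268). The small block's top is centred near (367,155) and the large block's near (500,156); a corner of cork shows at the upper left.

Run:
```python
from h import *
w=load('w1'); q=.64
D={'deck':([(244,32),(630,37),(598,268),(262,265)],.08),'bayR':([(308,76),(422,79),(419,232),(314,229)],.08),'bayL':([(449,78),(562,80),(556,233),(446,231)],.08),
'small':([(318,87),(415,87),(415,224),(321,224)],.08),'large':([(455,90),(551,88),(547,224),(449,222)],.08),
'tabS':([(355,126),(368,126),(371,189),(358,189)],.118),'tabL':([(507,127),(519,128),(517,189),(503,189)],.118)}
for n,(p,z) in D.items():
    P=np.array([ray(w,u*q-.2,v*q-.2,z)[:2]*1000 for u,v in p],np.float32); r=cv2.minAreaRect(P)
    print(n,P.mean(0).round(1),np.round(r[1],1),round(r[2],1))
# cork & scene now
for f in ['s1']:
    c=load(f); h=cv2.cvtColor(c['image'],cv2.COLOR_BGR2HSV); m=cv2.inRange(h,(5,80,50),(18,255,180)); m[:100]=0;m[200:]=0;m[:,:180]=0;m[:,260:]=0
    k=max(cv2.findContours(m,cv2.RETR_EXTERNAL,cv2.CHAIN_APPROX_NONE)[0],key=cv2.contourArea)[:,0]
    P=np.array([ray(c,*p,.006)[:2]*1000 for p in k],np.float32); r=cv2.minAreaRect(P);print('cork',r,cv2.boxPoints(r).tolist())
for p in [(85,12)]: print('corkcorner wrist',ray(w,p[0]*q,p[1]*q,.006))
```

```text
deck [566.5  99. ] [158.7 258.4] 13.0
bayR [577.2  51.7] [105.1  78.9] 12.5
bayL [554.9 147.7] [106.6  82.7] 14.0
small [577.5  52.8] [93.8 70.3] 13.7
large [555.1 145.7] [93.  73.3] 12.7
tabS [577.   53.1] [38.7  8.5] 14.7
tabL [554.9 145.6] [37.9  9.1] 13.7
cork ((474.0338134765625, -265.4153747558594), (127.54513549804688, 126.76656341552734), 10.901412963867188) [[399.425048828125, -215.23654174804688], [423.39910888671875, -339.7154846191406], [548.642578125, -315.5942077636719], [524.6685180664062, -191.11526489257812]]
corkcorner wrist [ 0.52406074 -0.19473863  0.006     ]
```

move_arm(targets="-0.73 -0.47 0 0;-0.73 -0.47 0 0;-0.73 -0.47 -0.5 0;-0.73 -0.47 -0.8 0;0 0 -1 0;0 0 -1 0;0 0 -1 0;0 0 -0.8 0;0 0 0 0;0 0 0 0", gripper=60)

```text
time_s: 2.67
tcp_pos: [0.5768, 0.0528, 0.1446]
ee_rot: [[-0.971, -0.237, -0.002], [-0.237, 0.971, -0.001], [0.002, -0.001, -1.0]]
wrist_force: [0.3, -0.6, 0.8]
gripper_width: 0.689
gripper_force: 0.0
```

Run:
```python
from h import *
w=snap('wrist','w2')
c=snap('side','d2'); a=np.hstack([cv2.resize(w['image'],(400,300)),cv2.resize(c['image'],(400,300))]); cv2.imwrite('pics/m2.png',a)
```

```text
(no output)
```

View pics/m2.png

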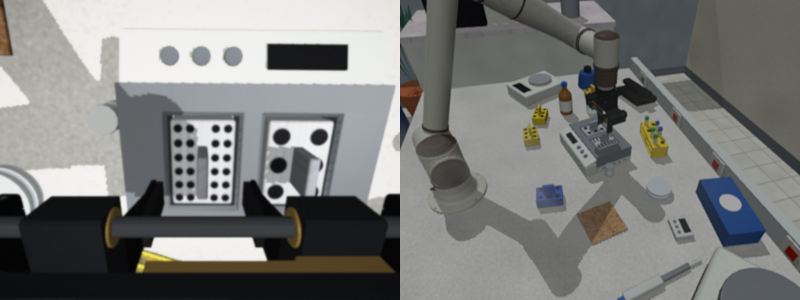

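The tab at (203,170) sits midway between the fingers. Next, descend and pinch.

move_arm(targets="0 0 -0.6 0;0 0 -0.6 0;0 0 -0.5 0;0 0 -0.4 0;0 0 0 0;0 0 0 0")

```text
time_s: 3.27
tcp_pos: [0.5776, 0.0531, 0.0933]
ee_rot: [[-0.971, -0.237, 0.001], [-0.237, 0.971, 0.0], [-0.001, -0.0, -1.0]]
wrist_force: [0.6, 0.3, 0.3]
gripper_width: 0.692
gripper_force: 0.0
```

move_arm(targets="0 0 0 0;0 0 0 0;0 0 0 0;0 0 0 0;0 0 0 0;0 0 0 0;0 0 0 0;0 0 0 0;0 0 0 0;0 0 0 0", gripper=0)

```text
time_s: 4.1
tcp_pos: [0.577, 0.0529, 0.0926]
ee_rot: [[-0.971, -0.237, 0.0], [-0.237, 0.971, -0.0], [-0.0, -0.0, -1.0]]
wrist_force: [0.2, -1.1, 1.3]
gripper_width: 0.115
gripper_force: 30.0
```

move_arm(targets="0 0 0.2 0;0 0 0.3 0;0 0 0.4 0;0 0 0.4 0;0 0 0.5 0;0 0 0.5 0;0 0 0.5 0;0 0 0.5 0;0 0 0.4 0;0 0 0.3 0")

```text
time_s: 4.93
tcp_pos: [0.5773, 0.0532, 0.1944]
ee_rot: [[-0.972, -0.237, 0.002], [-0.237, 0.972, 0.001], [-0.002, 0.0, -1.0]]
wrist_force: [-0.3, -0.6, -4.5]
gripper_width: 0.116
gripper_force: 30.0
```

move_arm(targets="-0.2 -0.5 0 0;-0.3 -0.9 0 0;-0.3 -1 0 0;-0.3 -1 0 0;-0.3 -1 0 0;-0.3 -1 0 0;-0.3 -1 0 0;-0.3 -1 0 0;-0.3 -1 0 0;-0.3 -1 0 0")

```text
time_s: 5.77
tcp_pos: [0.5031, -0.1833, 0.1923]
ee_rot: [[-0.972, -0.237, -0.001], [-0.237, 0.972, 0.0], [0.001, 0.001, -1.0]]
wrist_force: [0.3, -0.2, -5.2]
gripper_width: 0.113
gripper_force: 30.0
```

move_arm(targets="-0.3 -1 0 0;-0.3 -0.9 0 0;-0.3 -0.8 0 0;-0.2 -0.5 -0.3 0;-0.13 -0.17 -0.6 0;0 0 -0.8 0;0 0 -0.8 0;0 0 -0.7 0;0 0 -0.6 0;0 0 0 0")

```text
time_s: 6.6
tcp_pos: [0.4704, -0.2655, 0.0941]
ee_rot: [[-0.972, -0.235, -0.008], [-0.235, 0.972, 0.003], [0.007, 0.005, -1.0]]
wrist_force: [-0.9, 0.8, -6.9]
gripper_width: 0.109
gripper_force: 30.0
```

move_arm(targets="0 0 -0.4 0;0 0 -0.3 0;0 0 -0.2 0;0 0 -0.15 0;0 0 -0.1 0;0 0 -0.05 0;0 0 0 0;0 0 0 0")

```text
time_s: 7.27
tcp_pos: [0.474, -0.2663, 0.0678]
ee_rot: [[-0.972, -0.237, 0.001], [-0.237, 0.972, -0.0], [-0.0, -0.0, -1.0]]
wrist_force: [-0.8, -0.1, -5.8]
gripper_width: 0.117
gripper_force: 30.0
```

move_arm(targets="0 0 -0.1 0;0 0 -0.08 0;0 0 -0.06 0;0 0 -0.04 0;0 0 0 0;0 0 0 0")

```text
time_s: 7.77
tcp_pos: [0.4738, -0.2662, 0.0605]
ee_rot: [[-0.972, -0.237, 0.0], [-0.237, 0.972, 0.0], [-0.0, -0.0, -1.0]]
wrist_force: [-0.3, -0.2, -5.8]
gripper_width: 0.107
gripper_force: 30.0
```

move_arm(targets="0 0 -0.03 0;0 0 -0.03 0;0 0 0 0;0 0 0 0")

```text
time_s: 8.1
tcp_pos: [0.4738, -0.2663, 0.0604]
ee_rot: [[-0.971, -0.237, 0.0], [-0.237, 0.971, -0.0], [-0.0, -0.001, -1.0]]
wrist_force: [-2.8, 3.4, 5.4]
gripper_width: 0.114
gripper_force: 30.0
```

Contact is made. Release and go to the large block.

move_arm(targets="0 0 0 0;0 0 0 0;0 0 0 0;0 0 0 0;0 0 0.5 0;0 0 1 0;0 0 1 0;0 0 1 0;0 0 1 0;0 0 0.5 0", gripper=60)

```text
time_s: 8.93
tcp_pos: [0.4753, -0.2669, 0.1875]
ee_rot: [[-0.971, -0.237, 0.005], [-0.237, 0.971, -0.002], [-0.005, -0.003, -1.0]]
wrist_force: [-0.1, -0.2, 0.1]
gripper_width: 0.675
gripper_force: 0.0
```

move_arm(targets="0.2 1 0 0;0.2 1 0 0;0.2 1 0 0;0.2 1 0 0;0.2 1 0 0;0.2 1 0 0;0.2 1 0 0;0.2 1 0 0;0.2 1 0 0;0.2 1 0 0")

```text
time_s: 9.77
tcp_pos: [0.524, -0.015, 0.1841]
ee_rot: [[-0.972, -0.237, 0.001], [-0.237, 0.972, 0.0], [-0.001, -0.0, -1.0]]
wrist_force: [-0.0, -0.1, -0.1]
gripper_width: 0.691
gripper_force: 0.0
```

move_arm(targets="0.2 1 0 0;0.2 1 0 0;0.2 1 0 0;0.2 1 0 0;0.2 1 0 0;0.2 1 0 0;0.04 0.48 0 0;0 0 0 0;0 0 0 0")

```text
time_s: 10.52
tcp_pos: [0.5544, 0.1459, 0.1837]
ee_rot: [[-0.971, -0.238, -0.001], [-0.238, 0.971, -0.0], [0.001, -0.0, -1.0]]
wrist_force: [0.7, -0.5, 0.3]
gripper_width: 0.689
gripper_force: 0.0
```

Run:
```python
from h import *
w=snap('wrist','w3');print(sense()['tcp_pos'])
c=snap('side','d3');s=snap('scene','s3'); a=np.hstack([cv2.resize(w['image'],(400,300)),cv2.resize(c['image'],(400,300))]); cv2.imwrite('pics/m3.png',a)
```

```text
[0.55438168 0.14527309 0.18383334]
```

View pics/m3.png

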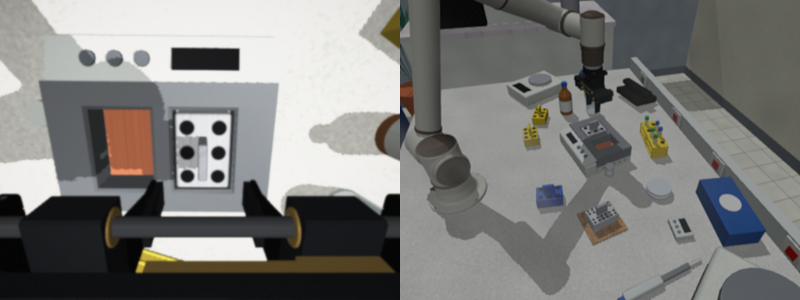

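The small block stands on the mat and the tab at (202,158) is centred between the fingers. Descend, grip and lift.

move_arm(targets="0 0 -0.7 0;0 0 -0.7 0;0 0 -0.7 0;0 0 -0.6 0;0 0 -0.5 0;0 0 -0.44 0;0 0 0 0;0 0 0 0")

```text
time_s: 11.33
tcp_pos: [0.5547, 0.1451, 0.0929]
ee_rot: [[-0.972, -0.236, -0.001], [-0.236, 0.972, -0.001], [0.001, -0.001, -1.0]]
wrist_force: [0.2, -0.1, 1.1]
gripper_width: 0.692
gripper_force: 0.0
```

move_arm(targets="0 0 0 0;0 0 0 0;0 0 0 0;0 0 0 0;0 0 0 0;0 0 0 0;0 0 0 0;0 0 0 0;0 0 0 0;0 0 0 0", gripper=0)

```text
time_s: 12.17
tcp_pos: [0.5547, 0.1458, 0.093]
ee_rot: [[-0.971, -0.237, -0.0], [-0.237, 0.971, -0.0], [0.0, -0.0, -1.0]]
wrist_force: [-0.0, -0.0, 0.9]
gripper_width: 0.115
gripper_force: 30.0
```

move_arm(targets="0 0 0.2 0;0 0 0.3 0;0 0 0.4 0;0 0 0.4 0;0 0 0.5 0;0 0 0.5 0;0 0 0.5 0;0 0 0.2 0;0 0 0 0;0 0 0 0")

```text
time_s: 13.0
tcp_pos: [0.5544, 0.1458, 0.1682]
ee_rot: [[-0.972, -0.237, -0.0], [-0.237, 0.972, 0.001], [-0.0, 0.001, -1.0]]
wrist_force: [0.2, 0.8, -5.6]
gripper_width: 0.112
gripper_force: 30.0
```

Run:
```python
from h import *
s=sense();print(s['tcp_pos'])
for k in ('side','scene','wrist'): snap(k,k[0]+'4')
w=load('w3') # rectify bays
a=load('s4')['image'][130:260,190:340]
b=w['image']
cv2.imwrite('pics/m4.png',np.hstack([cv2.resize(b[:290],(512,580),interpolation=cv2.INTER_NEAREST)[:, :],cv2.resize(load('w4')['image'],(280,210)).repeat(1,0) if 0 else cv2.copyMakeBorder(cv2.resize(a,(288,250)),0,330,0,0,cv2.BORDER_CONSTANT)]))
```

```text
[0.55443334 0.14579129 0.16815558]
```

View pics/m4.png

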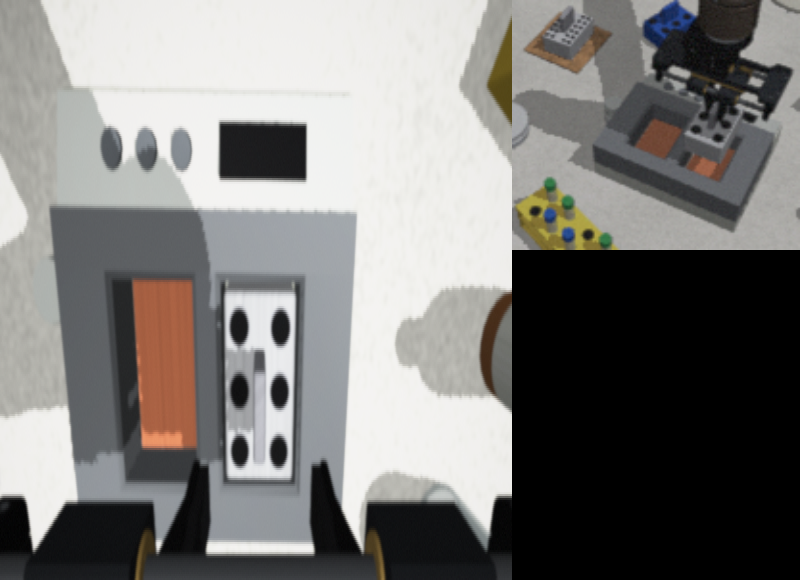

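Run:
```python
from h import *
w=load('w3'); t=np.radians(13.6); X=np.array([np.cos(t),np.sin(t)]);Y=np.array([-X[1],X[0]])
O=np.array([.5663,.0995])
def f(u,v): p=ray(w,u,v/2,.08)[:2]-O; return (np.array([p@X,p@Y])*1000).round(1)
for n,u,v in [('deckL',68,400),('deckR',350,400),('RbayL',117,400),('RbayR',208,400),('LbayL',218,400),('LbayR',301,400),('deckTL',52,208),('deckTR',356,212),('RbayT',150,272),('RbayB',165,490),('LbayT',260,276),('LbayB',260,492),('blkT',260,289),('blkB',260,479)]: print(n,f(u,v))
# subpixel profiles along row v=200
g=cv2.cvtColor(w['image'],cv2.COLOR_BGR2GRAY); print(g[200,60:130:2],g[200,190:225:1],g[200,290:310])
```

```text
deckL [   5.2 -131.2]
deckR [  4.6 131.2]
RbayL [  5.1 -85.5]
RbayR [ 4.9 -0.8]
LbayL [4.9 8.5]
LbayR [ 4.7 85.7]
deckTL [ -80.4 -128.3]
deckTR [-79.2 128.5]
RbayT [-53.8 -48.4]
RbayB [ 51.4 -45.2]
LbayT [-52.3  47.5]
LbayB [52.2 47.6]
blkT [-46.6  47.5]
blkB [45.2 47.6]
[183 182 178 169 122  97  96  97  98  96  97  98  97  99  98  98  98  99
  98  97  98  98  98  99  97  99  96  82  69  66  51  40  40  40  60] [116 114 114 113 110 103  93  90  92  96 100 100  99  99  99  99 100 100
  99 100  99  99  99  99  99  97  93  83  75  70  67  60  50  45  63] [228 224 200 148  89  61  69  91 100 100 102 117 139 151 154 154 154 155
 154 154]
```

The heater frame checks out (the deck measures symmetric at ±131 and ±80). Shift one pitch across and lower.

move_arm(targets="0.1 -0.3 0 0;0.15 -0.6 0 0;0.2 -0.8 0 0;0.2 -0.8 0 0;0.15 -0.7 0 0;0.1 -0.42 0 0;0.02 -0.1 0 0;0 0 0 0;0 0 -0.4 0;0 0 -0.4 0")

```text
time_s: 13.98
tcp_pos: [0.578, 0.0537, 0.1478]
ee_rot: [[-0.971, -0.238, 0.002], [-0.238, 0.971, 0.001], [-0.002, 0.001, -1.0]]
wrist_force: [-0.1, 0.4, -5.0]
gripper_width: 0.119
gripper_force: 30.0
```

move_arm(targets="0 0 -0.3 0;0 0 -0.2 0;0 0 -0.2 0;0 0 -0.2 0;0 0 -0.2 0;0 0 0 0;0 0 0 0")

```text
time_s: 14.57
tcp_pos: [0.5777, 0.0528, 0.1203]
ee_rot: [[-0.972, -0.237, -0.0], [-0.237, 0.972, -0.0], [0.001, -0.0, -1.0]]
wrist_force: [-0.3, -0.3, -4.9]
gripper_width: 0.112
gripper_force: 30.0
```

Already inside the bay without contact (underside about 66 mm, 14 mm below the deck). Continue.

move_arm(targets="0 0 -0.2 0;0 0 -0.2 0;0 0 -0.2 0;0 0 -0.15 0;0 0 -0.1 0;0 0 -0.05 0;0 0 0 0;0 0 0 0")

```text
time_s: 15.23
tcp_pos: [0.578, 0.0529, 0.0981]
ee_rot: [[-0.972, -0.237, 0.001], [-0.237, 0.972, 0.0], [-0.001, 0.0, -1.0]]
wrist_force: [0.3, 0.6, -4.6]
gripper_width: 0.11
gripper_force: 30.0
```

move_arm(targets="0 0 -0.06 0;0 0 -0.06 0;0 0 -0.05 0;0 0 0 0;0 0 0 0;0 0 0 0")

```text
time_s: 15.73
tcp_pos: [0.5781, 0.0528, 0.0942]
ee_rot: [[-0.972, -0.237, 0.001], [-0.237, 0.972, 0.0], [-0.001, -0.0, -1.0]]
wrist_force: [-1.7, 0.1, 2.7]
gripper_width: 0.112
gripper_force: 30.0
```

move_arm(targets="0 0 -0.04 0;0 0 -0.04 0;0 0 -0.04 0;0 0 0 0;0 0 0 0;0 0 0 0")

```text
time_s: 16.23
tcp_pos: [0.5782, 0.0529, 0.093]
ee_rot: [[-0.971, -0.238, 0.002], [-0.238, 0.971, -0.0], [-0.002, -0.001, -1.0]]
wrist_force: [-5.9, -0.2, 12.6]
gripper_width: 0.113
gripper_force: 30.0
```

move_arm(targets="0 0 -0.04 0;0 0 0 0;0 0 0 0")

```text
time_s: 16.48
tcp_pos: [0.5782, 0.0528, 0.0929]
ee_rot: [[-0.971, -0.238, 0.002], [-0.238, 0.971, -0.0], [-0.002, -0.001, -1.0]]
wrist_force: [-7.2, 1.6, 15.7]
gripper_width: 0.109
gripper_force: 30.0
```

move_arm(targets="0 0 0 0;0 0 0 0;0 0 0 0;0 0 0 0;0 0 0.5 0;0 0 0.8 0;0 0 1 0;0 0 1 0;0 0 0.6 0;0 0 0 0", gripper=60)

```text
time_s: 17.32
tcp_pos: [0.5802, 0.0532, 0.191]
ee_rot: [[-0.971, -0.237, 0.008], [-0.237, 0.971, 0.002], [-0.008, -0.0, -1.0]]
wrist_force: [1.2, 0.8, -0.2]
gripper_width: 0.675
gripper_force: 0.0
```

Run:
```python
from h import *
w=snap('wrist','w5');s=snap('scene','s5');print(sense()['tcp_pos'])
a=np.hstack([cv2.resize(w['image'],(440,330)),cv2.resize(s['image'][120:240,180:300],(330,330))]); cv2.imwrite('pics/m5.png',a)
```

```text
[0.57773357 0.05285484 0.18702765]
```

View pics/m5.png

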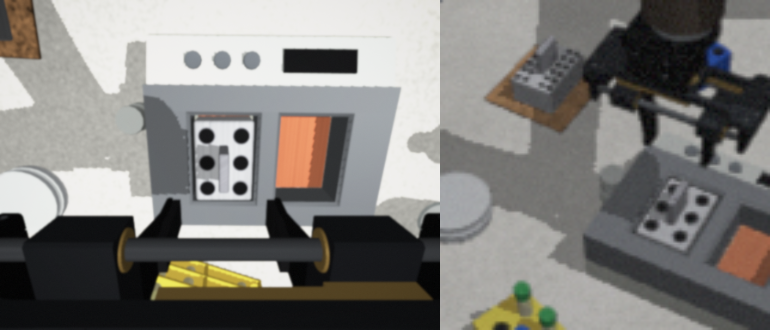

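The large block sits flush in the right bay, at (222,160). Now go back to the mat for the small block.

move_arm(targets="-0.32 -1 0 0;-0.32 -1 0 0;-0.32 -1 0 0;-0.32 -1 0 0;-0.32 -1 0 0;-0.32 -1 0 0;-0.32 -1 0 0;-0.32 -1 0 0;-0.32 -1 0 0;-0.32 -1 0 0")

```text
time_s: 18.25
tcp_pos: [0.4963, -0.1982, 0.1853]
ee_rot: [[-0.972, -0.237, -0.003], [-0.237, 0.972, 0.001], [0.003, 0.002, -1.0]]
wrist_force: [-0.0, 0.5, 0.0]
gripper_width: 0.693
gripper_force: 0.0
```

move_arm(targets="-0.32 -1 0 0;-0.32 -1 0 0;-0.32 -0.77 0 0;0 0 -0.6 0;0 0 -0.6 0;0 0 0 0;0 0 0 0;0 0 0 0")

```text
time_s: 18.92
tcp_pos: [0.4739, -0.2664, 0.1571]
ee_rot: [[-0.971, -0.237, -0.001], [-0.237, 0.971, -0.0], [0.001, 0.0, -1.0]]
wrist_force: [0.5, 0.4, 1.1]
gripper_width: 0.689
gripper_force: 0.0
```

move_arm(targets="0 0 -0.7 0;0 0 -0.7 0;0 0 -0.7 0;0 0 -0.7 0;0 0 -0.6 0;0 0 -0.3 0;0 0 -0.13 0;0 0 0 0;0 0 0 0;0 0 0 0")

```text
time_s: 19.75
tcp_pos: [0.4746, -0.2667, 0.0626]
ee_rot: [[-0.971, -0.237, 0.002], [-0.237, 0.971, -0.001], [-0.002, -0.001, -1.0]]
wrist_force: [-1.0, -0.2, 0.7]
gripper_width: 0.69
gripper_force: 0.0
```

move_arm(targets="0 0 0 0;0 0 0 0;0 0 0 0;0 0 0 0;0 0 0 0;0 0 0 0;0 0 0 0;0 0 0 0;0 0 0 0;0 0 0 0", gripper=0)

```text
time_s: 20.58
tcp_pos: [0.4736, -0.2664, 0.0615]
ee_rot: [[-0.972, -0.237, -0.0], [-0.237, 0.972, 0.0], [0.0, 0.0, -1.0]]
wrist_force: [0.1, 0.2, -0.9]
gripper_width: 0.111
gripper_force: 30.0
```

move_arm(targets="0 0 0.2 0;0 0 0.4 0;0 0 0.6 0;0 0 0.8 0;0 0 0.8 0;0 0 0.8 0;0 0 0.8 0;0 0 0.6 0;0 0 0.5 0;0 0 0 0")

```text
time_s: 21.42
tcp_pos: [0.4748, -0.2669, 0.2022]
ee_rot: [[-0.971, -0.237, 0.005], [-0.237, 0.971, -0.002], [-0.005, -0.003, -1.0]]
wrist_force: [0.3, 0.3, -4.6]
gripper_width: 0.115
gripper_force: 30.0
```

move_arm(targets="0.1 0.5 0 0;0.2 0.9 0 0;0.2 1 0 0;0.2 1 0 0;0.2 1 0 0;0.2 1 0 0;0.2 1 0 0;0.2 1 0 0;0.2 1 0 0;0.2 1 0 0")

```text
time_s: 22.25
tcp_pos: [0.5199, -0.0297, 0.1975]
ee_rot: [[-0.972, -0.237, -0.003], [-0.237, 0.972, 0.0], [0.003, 0.001, -1.0]]
wrist_force: [0.5, 0.6, -5.7]
gripper_width: 0.111
gripper_force: 30.0
```

move_arm(targets="0.2 1 0 0;0.2 1 0 0;0.2 1 0 0;0.2 1 0 0;0.2 1 0 0;0.2 1 0 0;0.1 0.7 0 0;0.05 0.4 0 0;0 0 0 0;0 0 0 0")

```text
time_s: 23.08
tcp_pos: [0.5539, 0.1461, 0.1979]
ee_rot: [[-0.971, -0.238, -0.003], [-0.238, 0.971, -0.001], [0.003, -0.001, -1.0]]
wrist_force: [1.4, -0.4, -5.5]
gripper_width: 0.113
gripper_force: 30.0
```

move_arm(targets="0 0 -0.4 0;0 0 -0.5 0;0 0 -0.5 0;0 0 -0.4 0;0 0 -0.3 0;0 0 -0.2 0;0 0 -0.2 0;0 0 -0.2 0;0 0 -0.2 0;0 0 0 0")

```text
time_s: 23.92
tcp_pos: [0.5544, 0.1458, 0.1255]
ee_rot: [[-0.972, -0.237, -0.002], [-0.237, 0.972, -0.001], [0.002, -0.0, -1.0]]
wrist_force: [-0.3, -0.4, -5.3]
gripper_width: 0.113
gripper_force: 30.0
```

move_arm(targets="0 0 -0.2 0;0 0 -0.2 0;0 0 -0.2 0;0 0 -0.2 0;0 0 -0.1 0;0 0 -0.1 0;0 0 0 0;0 0 0 0")

```text
time_s: 24.58
tcp_pos: [0.555, 0.146, 0.1015]
ee_rot: [[-0.972, -0.237, -0.0], [-0.237, 0.972, -0.0], [0.0, -0.0, -1.0]]
wrist_force: [-0.3, 0.4, -4.4]
gripper_width: 0.115
gripper_force: 30.0
```

move_arm(targets="0 0 -0.08 0;0 0 -0.08 0;0 0 -0.06 0;0 0 -0.06 0;0 0 -0.05 0;0 0 -0.04 0;0 0 0 0;0 0 0 0;0 0 0 0")

```text
time_s: 25.33
tcp_pos: [0.5555, 0.1462, 0.0934]
ee_rot: [[-0.971, -0.237, 0.002], [-0.237, 0.971, 0.0], [-0.002, 0.0, -1.0]]
wrist_force: [-3.7, -0.6, 5.6]
gripper_width: 0.112
gripper_force: 30.0
```

move_arm(targets="0 0 -0.04 0;0 0 -0.04 0;0 0 -0.04 0;0 0 -0.02 0;0 0 0 0;0 0 0 0")

```text
time_s: 25.83
tcp_pos: [0.5556, 0.1463, 0.0934]
ee_rot: [[-0.971, -0.238, 0.003], [-0.238, 0.971, 0.0], [-0.003, -0.001, -1.0]]
wrist_force: [-9.4, -0.5, 22.1]
gripper_width: 0.111
gripper_force: 30.0
```

move_arm(targets="0 0 0 0;0 0 0 0;0 0 0 0;0 0 0 0;0 0 0.5 0;0 0 0.8 0;0 0 1 0;0 0 1 0;0 0 0.8 0;0 0 0 0", gripper=60)

```text
time_s: 26.67
tcp_pos: [0.5577, 0.1469, 0.1958]
ee_rot: [[-0.971, -0.238, 0.008], [-0.238, 0.971, 0.003], [-0.009, 0.001, -1.0]]
wrist_force: [1.2, 0.7, 1.0]
gripper_width: 0.682
gripper_force: 0.0
```

move_arm(targets="0.6 -0.4 0.6 0;0.6 -0.4 0.6 0;0.6 -0.4 0.6 0;0.6 -0.4 0.6 0;0.6 -0.4 0.6 0;0.6 0 0.4 0;0 0 0 0;0 0 0 0")

```text
time_s: 27.33
tcp_pos: [0.6452, 0.0959, 0.2748]
ee_rot: [[-0.972, -0.236, -0.002], [-0.236, 0.972, 0.0], [0.002, 0.0, -1.0]]
wrist_force: [0.8, 0.1, -0.8]
gripper_width: 0.691
gripper_force: 0.0
```

Run:
```python
from h import *
w=snap('wrist','w6');print(sense()['tcp_pos'])
cv2.imwrite('pics/m6.png',cv2.resize(w['image'],(800,600),interpolation=cv2.INTER_CUBIC))
```

```text
[0.64429137 0.09604581 0.27441564]
```

View pics/m6.png

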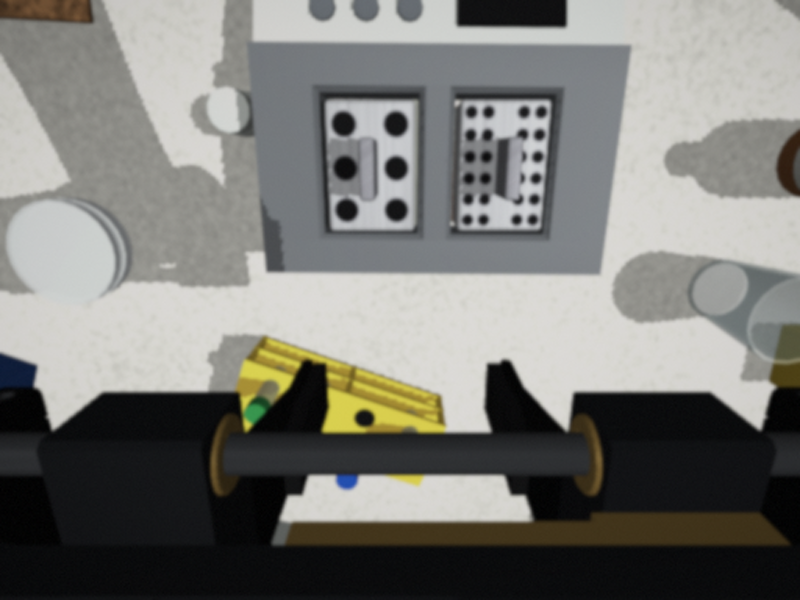

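The large block is now in the right bay at (370,165) and the small one in the left bay at (503,166). Both are centred and flush, and the bystanders in view look unmoved. Handing in.

```bash
python3 -c "
from station import *
print(finish_job())"
```

```text
the job is handed in; nothing more can be done
None
```

I swapped the two blocks and handed the job in at about 27 s. The large-bore block is now in the right bay and the small-bore block in the left. Both were pressed until they bottomed out and looked flush in the last wrist picture. The hand-in gave no verdict.

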